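# Lock the footed spice jar into its shelf bracket

### The job

Pick up the glass spice jar with the wide round foot, set it gently on the bare wooden landing of the shelf bracket and slide it in under the two steel lips, over the spring catch and fully home against the back stop, so that the catch springs up behind the foot. The stop is clamped somewhere along the slot, so feel for it: this is glass, never press the jar against the bracket harder than about 1.5 kg. Keep it upright, leave the other things on the counter where they are, and let go at the end.

Things in the scene. Friction and masses are not known exactly. Their poses are not given: they have to be found in the camera images.
- jar: Square amber glass jar on a round steel foot, about 0.3 kg, 80 mm tall. Origin: centre of foot underside, z up, x and y square to the body. From below: foot disc 62 mm diameter, z 0-6 mm; stem 40 mm diameter to z 18; square body 44 x 44 mm, z 18-72; lid 41 x 41 to z 80. Grip the body's flat sides about 46 mm up. Starts standing on the counter; any yaw fits the bracket.
- dock: The bracket, fixed on the counter. Origin on the counter, on the slot's centre line; +x is the way the jar slides in, y across, z up. Wooden plate 12 mm thick (the foot slides on its top), x -187 to +41, y +-42 mm. Steel side walls, inner faces y +-32.5, x -95 to +41. The back stop is clamped at an unmeasured place: a jar fully home is centred anywhere from x -50 to x 0 mm.
- landing (a point): Centre of the bare landing, on the plate's top (bracket x -149, y 0, z 12 mm). A jar centred here stands clear of lips, guides and catch. The plate is rigid: touch down slower than 10 mm/s. Axes as the bracket's.
- mouth (a point): Middle of the mouth, on the plate's top (bracket x -95, z 12 mm). From here on two lips overhang the foot: underside 8 mm and top 13 mm above the plate, free edges at y +-22 mm; the foot has 2 mm play above, 1.5 mm each side, and the stem passes between. Flared guides, 13 mm high, widen the mouth for 27 mm before it.
- catch (a joint): Spring catch: 0 = up, grows to about 0.004 m pressed down. Steel wedge 14 mm wide, 4 mm high at its square back, ramp 25 mm long toward the mouth; clamped as one with the rigid stop, back 64 mm before the stop's face. The foot (62 mm) presses it down (spring 3-5 N), drags on it (3-8 N) and frees it when the jar is within 2 mm of the stop. Stop stands 27 mm high (bracket z), with a thumbscrew to z 36.
- round_jar: Bystander: round clear glass jar with a steel lid, 60 mm diameter, 78 mm tall, no foot. Origin under its centre.
- tub: Bystander: white plastic food tub with lid, 66 x 66 x 53 mm. Origin under its centre.
- oil: Bystander: green glass oil bottle, 58 mm diameter, 200 mm tall. Origin under its centre.
Things that resemble listed ones, but are neither listed nor needed, are in the scene too. What is shaped like the jar but red is not meant. There is more than one size of the dock; the one meant has the size given above.

How it is judged:
By the outcome, as a careful person would: the job done as asked, in the order asked, and still so for the second after the job is handed in, with the robot touching nothing.
It also fails if it takes over 72 s, if anything falls off the work surface, if the arm or the gripper's body presses on something with over 40 N, if the wrist force passes 120 N, or if a joint passes its speed limit or range.

### The arm

A 6-joint arm with a two-finger parallel gripper is mounted at the origin on the work surface. World frame = base frame: x ahead of the robot, y to its left, z up, the work surface at z = 0. Lengths are in m, angles in rad, forces in N, time in s.
With the tool pointing down it reaches from about 0.35 to 0.775 m from the base axis. Payload 7.3 kg.
Tool frame: the origin (TCP) lies on the centre line of the jaws, within the pads' length; the fingertips stand 17 mm ahead of it and the grasp point (between the pads) lies 2 mm behind it (robot.tcp_to_tips is the distance from the TCP to the fingertips, in m); z points along the fingers, y is the line along which they close (so a half turn about z gives the same grasp; the last joint's range is limited). The gripper opens to 92 mm and grips with 3 to 60 N. Pads are 19 mm wide; open, the fingers measure 130 mm over their backs; the gripper's body (75 mm by 190 mm) begins 47 mm behind the grasp point.
Start: joints at [-1.492, 0.342, 1.524, -0, 1.275, -0.146], TCP at [0.117, -0.512, 0.244] pointing down, gripper open.
Joint ranges: [-2.53, 2.53], [-0.77, 2.02], [0.04, 2.7], [-1, 4.14], [0.28, 2.66], [-3.11, 3.11]. Speed limits (rad/s): [2.57, 2.57, 3.14, 3.14, 3.14, 3.14].

### API

Orientations are given as [roll, pitch, yaw] about the fixed x, y, z axes, in that order (R = Rz(yaw) Ry(pitch) Rx(roll)).
In Python, from cell import robot gives the robot as it stands. The module is installed in compiled form; this text tells all that it offers.
- The arm moves only by the tool carry_out, never from a script. Its argument "commands" is a list of rows, each a list of 3 entries, a list of its own where there are three numbers: the shift along the tool's x, y, z in m, then the turn about the tool's z in rad, then the opening, from 0 (shut) to 1 (fully open). In form: [[[dx, dy, dz], yaw, claw], ...]. A call has 1 to 20 rows; each row shifts and turns the commanded pose from where the row before left it, along the tool's axes as they then stand; what a row does not reach is not made up. A row lasts 1/8 s, in which the tool goes at most 62.5 mm and 10.7 degrees, less where a joint would pass 70% of its speed; a pose out of reach is approached as far as the arm can. A call is refused whole if a number of a shift passes 0.0625 or a number of a turn 0.188, either way. A call with a gripper value outside its range is refused whole. The fingers move at their own pace and stop on an object; "newtons" is the grip in N (left out, the last holds). Time passes only in rows, so rows that do not move let the fingers close. It gives the time, the measured TCP pose, the force, the opening and the grip force at its end, in the units of the state.
- robot.observe(): the state, without advancing time (a new reading comes with each control period).
- robot.read_camera(name): name is "side" or "top"; returns a dict with "pixels" (384x512x3 uint8, red, green, blue), "fx", "fy", "cx", "cy" (pixels), "view" (4x4, takes a point from world to camera coordinates). Camera axes: x right, y up, looking along -z (the intrinsics and any distortion apply to the point x, -y, -z); pixel columns grow to the right and rows downward; lengths in m; the calibration is good to about 2 mm. A picture is of the moment at which its call begins. There is no depth.
- robot.hand_in(): hands the job in; it is judged then, once.
Trained networks look in a picture, given as the dict that the camera call returned (one of the last four; its "shot" number tells which), for a name from the list of things; names that differ only in an ending like _2 or _b are one class to them, and where a whole thing is asked for, a point or a joint stands for the part that bears it (a point fixed in the world has none). Each returns a list of dicts, best first, with "p" (0 to 1); they miss things now and then, are a little off and sometimes report something else, mostly with a low value. They report only what shows in the picture. A call takes as long as a camera call. They do not tell look-alikes from the thing itself.
- robot.find_in(picture, name): "at" ([column, row] in pixels, amid what is visible of it).
- robot.tip_of(picture, name): "at" ([column, row] in pixels: a listed point, or the origin of a listed thing).
The state is a dict: "time": time; "qpos": joint angles; "qvel": joint speeds; "joint_efforts": joint torques, N m; "tool_pos": TCP position; "tool_rot": TCP orientation; "contact_force": force on the tool from outside, world axes, zero at the start; "torque": the same for the moment, N m; "opening": finger opening in m; "grip_force": force on a finger pad.
Only numpy, scipy, OpenCV 4.12 (cv2) and the standard library are available. Lean on these libraries where they do the work, as an engineer would, in place of code of your own. Each camera call takes 0.05 s, during which the arm holds its last target. There are 200 camera calls.

## Working session

There is one attempt and no reset: what is moved stays moved. The work goes in short steps, Python scripts to look and compute and a tool call to move; the robot and the scene stay as the last step left them, time stands still between calls to the robot, and variables do not carry over. Pictures are saved under pics/ and viewed, at most 10 in all, crops included, and the job is handed in when it is done.

Besides the shell and the picture viewer there is one more tool, called after "Emit:" by a JSON object that holds its "api" and its "payload", one argument or row to a line. carry_out: Moves the arm, as the interface text tells. Its arguments: {"type":"object","properties":{"commands":{"type":"array"},"newtons":{"type":"number"}},"required":["commands"]}

```bash
mkdir -p pics
cat > h.py <<'E'
import numpy as np, cv2
from cell import robot
def ray(p,uv):
    V=np.array(p['view']);R=V[:3,:3];c=-R.T@V[:3,3]
    d=np.array([(uv[0]-p['cx'])/p['fx'],-(uv[1]-p['cy'])/p['fy'],-1.])
    return c,R.T@d
def onz(p,uv,z):
    c,d=ray(p,uv);return c+d*(z-c[2])/d[2]
def proj(p,X):
    V=np.array(p['view']);q=V[:3,:3]@np.array(X)+V[:3,3]
    return [p['cx']+p['fx']*q[0]/-q[2],p['cy']-p['fy']*q[1]/-q[2]]
def save(p,n,box=None,s=1):
    im=p['pixels'][:,:,::-1]
    if box: im=im[box[1]:box[3],box[0]:box[2]]
    cv2.imwrite('pics/'+n,cv2.resize(im,None,fx=s,fy=s,interpolation=cv2.INTER_CUBIC))
E
python3 - <<'E'
from h import *
np.set_printoptions(precision=3,suppress=True)
ps={n:robot.read_camera(n) for n in('top','side')}
for n,p in ps.items():
    save(p,n+'0.png'); print(n,[k for k in p], ray(p,(256,192)))
    for t in('jar','dock','landing','mouth','catch','round_jar','tub','oil'):
        print(t,[(np.round(d['at'],1).tolist(),round(d['p'],2),onz(p,d['at'],.012 if t in('landing','mouth') else 0)[:2].round(3).tolist()) for d in robot.tip_of(p,t)[:4]])
im=np.hstack([ps['top']['pixels'],ps['side']['pixels']])
print(robot.observe())
E
```

```text
top ['pixels', 'fx', 'fy', 'cx', 'cy', 'view', 'shot'] (array([ 0.282, -0.032,  1.512]), array([ 0.11 ,  0.021, -0.994]))
jar [([313.7, 122.5], 0.72, [0.703, -0.211]), ([338.5, 192.7], 0.65, [0.446, -0.294]), ([323.3, 151.7], 0.61, [0.595, -0.243]), ([353.7, 142.1], 0.59, [0.629, -0.354])]
dock [([179.9, 186.2], 0.94, [0.473, 0.271]), ([159.0, 277.3], 0.7, [0.154, 0.339])]
landing [([188.8, 144.9], 0.97, [0.62, 0.239]), ([187.7, 158.0], 0.68, [0.573, 0.243]), ([188.6, 228.7], 0.58, [0.321, 0.236])]
mouth [([177.1, 248.7], 0.91, [0.252, 0.275]), ([186.3, 156.3], 0.87, [0.579, 0.248])]Traceback (most recent call last):
  File "<stdin>", line 7, in <module>
ValueError: it knows: dock, jar, landing, mouth, oil, round_jar, tub
```

View pics/top0.png

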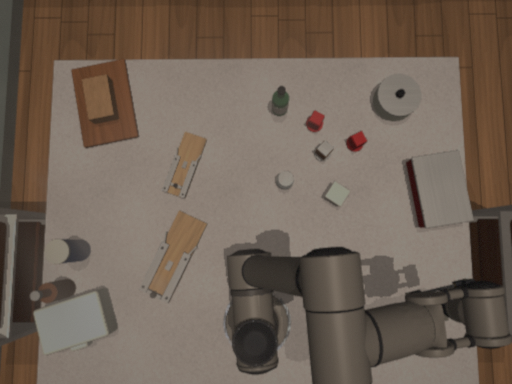

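Run:
```python
from h import *
np.set_printoptions(precision=3,suppress=True)
ps={n:robot.read_camera(n) for n in('top','side')}
a=cv2.resize(ps['top']['pixels'][75:225,250:400],(600,600),interpolation=cv2.INTER_CUBIC)
cv2.imwrite('pics/topcrop.png',a[:,:,::-1])
for n,p in ps.items():
    if n=='side': save(p,'side0.png',s=1.5)
    print(n,p['fx'],ray(p,(256,192)))
    for t in('jar','dock','landing','mouth','round_jar','tub','oil'):
        print(t,[(np.round(d['at'],1).tolist(),round(d['p'],2),onz(p,d['at'],.012 if t in('landing','mouth') else 0)[:2].round(3).tolist()) for d in robot.tip_of(p,t)[:4]])
s=robot.observe();print(s['tool_pos'],s['tool_rot'],s['contact_force'],s['opening'],s['time'])
```

```text
top 427.1799994002976 (array([ 0.282, -0.032,  1.512]), array([ 0.11 ,  0.021, -0.994]))
jar [([319.2, 152.0], 0.85, [0.594, -0.228]), ([355.2, 140.4], 0.82, [0.635, -0.359]), ([317.5, 124.8], 0.7, [0.694, -0.224])]
dock [([161.6, 277.4], 0.92, [0.153, 0.33]), ([179.6, 183.9], 0.75, [0.481, 0.272])]
landing [([186.7, 229.4], 0.9, [0.319, 0.242]), ([192.8, 142.3], 0.89, [0.63, 0.225])]
mouth [([179.1, 251.0], 0.81, [0.244, 0.268]), ([186.3, 159.2], 0.62, [0.568, 0.247]), ([321.3, 152.3], 0.18, [0.59, -0.234])]
round_jar [([281.6, 181.5], 0.6, [0.487, -0.092])]
tub [([336.5, 195.5], 0.89, [0.436, -0.287])]
oil [([279.6, 108.7], 0.75, [0.755, -0.088])]
side 402.10485700723797 (array([-0.416,  0.782,  0.792]), array([ 0.612, -0.565, -0.554]))
jar [([268.4, 159.0], 0.76, [0.605, -0.227]), ([284.6, 145.3], 0.66, [0.646, -0.364]), ([250.2, 153.2], 0.65, [0.692, -0.206])]
dock [([236.6, 294.8], 0.96, [0.144, 0.333]), ([176.5, 225.7], 0.58, [0.488, 0.289])]
landing [([169.3, 198.2], 0.84, [0.619, 0.232]), ([222.6, 243.4], 0.77, [0.313, 0.243])]
mouth [([170.1, 208.9], 0.89, [0.564, 0.263]), ([226.9, 258.6], 0.85, [0.254, 0.274])]
round_jar [([266.9, 182.3], 0.6, [0.481, -0.099])]
tub [([216.7, 159.8], 0.19, [0.741, -0.068])]
oil []
[ 0.117 -0.512  0.244] [ 3.142 -0.     0.225] [-0.677 -0.7    1.216] 0.09153058866979323 1.1
```

View pics/topcrop.png

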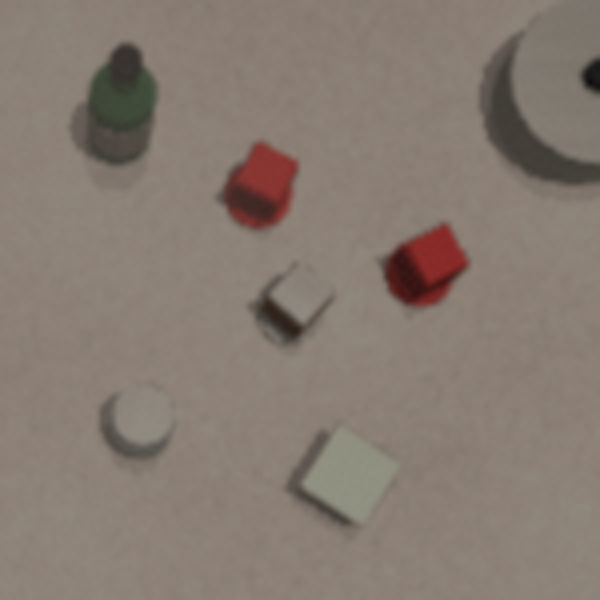

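View pics/side0.png

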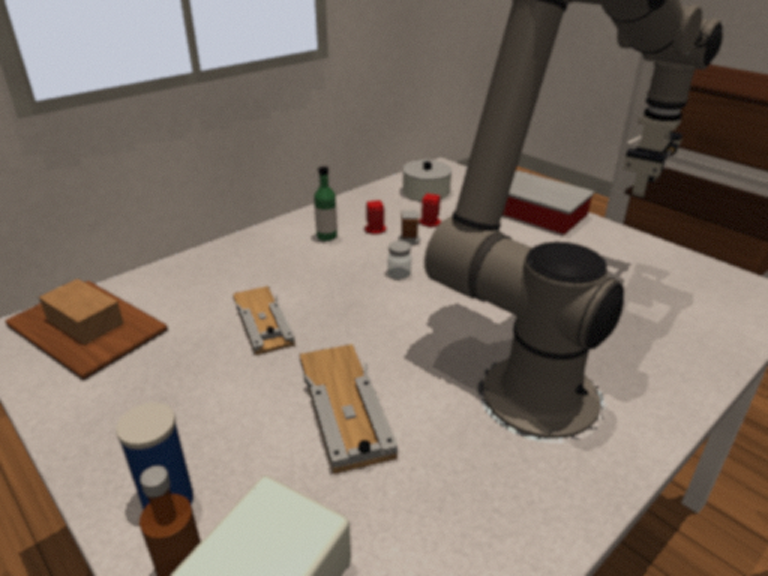

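Jar-shaped things in the top view: red (316,121), red (357,141), and amber with steel lid and foot (324,150). The amber one is the one meant, and the crop confirms it. There are two brackets, at (185,165) and (175,256). The landing-to-origin distance is about 150 mm for the upper one and 190 mm for the lower, so the upper one matches the given size.

```bash
cat >> h.py <<'E'
def dockpts(x,y,a,L):
    c,s=np.cos(a),np.sin(a)
    return [[x+c*u-s*v,y+s*u+c*v,w] for u,v,w in L]
E
python3 - <<'E'
from h import *
x,y,a=.484,.280,np.arctan2(.05,-.141)
ims=[]
for n,(u0,v0,u1,v1) in(('top',(155,125,215,205)),('side',(150,185,210,245))):
    p=robot.read_camera(n);s=600//(v1-v0) if n=='top' else 7
    s=6.5
    im=cv2.resize(p['pixels'][v0:v1,u0:u1],None,fx=s,fy=s,interpolation=cv2.INTER_CUBIC)
    for L,c in(([(-.187,-.042,.012),(-.187,.042,.012),(.041,.042,.012),(.041,-.042,.012)],(0,255,0)),([(-.149,0,.012),(-.095,0,.012)],(255,0,255))):
        q=np.array([proj(p,P) for P in dockpts(x,y,a,L)]);q=((q-[u0,v0]+.5)*s)
        cv2.polylines(im,[q.astype(int)],True,c,1)
    im=cv2.copyMakeBorder(im,0,600-im.shape[0],0,0,cv2.BORDER_CONSTANT);ims.append(im)
cv2.imwrite('pics/dock1.png',np.hstack(ims)[:,:,::-1])
E
```

```text
(no output)
```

View pics/dock1.png

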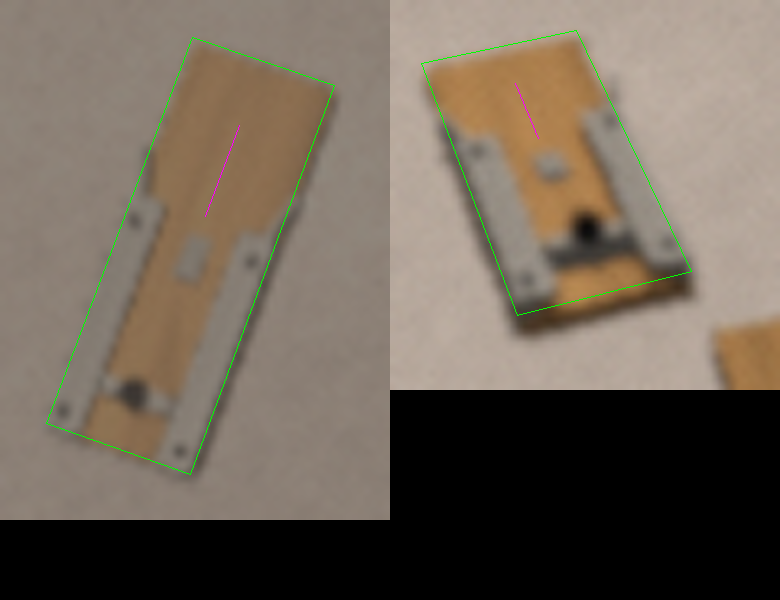

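```bash
cat > fit.py <<'E'
from h import *
from scipy.optimize import minimize
S=8
def box(x0,x1,y0,y1,z0,z1): return [(x,y,z) for x in(x0,x1) for y in(y0,y1) for z in(z0,z1)]
def render(p,b,q):
    u0,v0,u1,v1=b;m=np.zeros(((v1-v0)*S,(u1-u0)*S),np.float32)
    def hull(L,val):
        P=np.array([proj(p,P) for P in dockpts(*q,L)])
        h=cv2.convexHull(((P-[u0,v0]+.5)*S).astype(np.float32))
        cv2.fillConvexPoly(m,np.round(h*16).astype(np.int32),val,shift=4)
    hull(box(-.187,.041,-.042,.042,0,.012),1)
    for s in(1,-1): hull(box(-.095,.041,s*.022,s*.042,.012,.025),0)
    m=cv2.GaussianBlur(m,(0,0),.7*S)
    m=cv2.resize(m,(u1-u0,v1-v0),interpolation=cv2.INTER_AREA)
    w=np.zeros((v1-v0,u1-u0),np.uint8)
    P=np.array([proj(p,P) for P in dockpts(*q,[(-.09,-.014,.012),(-.09,.014,.012),(.03,.014,.012),(.03,-.014,.012)])])
    cv2.fillPoly(w,[np.round(P-[u0,v0]).astype(int)],1)
    return m,w
def sat(p,b):
    im=p['pixels'].astype(float)[b[1]:b[3],b[0]:b[2]];return (im[...,0]-im[...,2])/(im.sum(2)+30)
def cost(v,ob):
    e=0
    for p,b,s in ob:
        m,w=render(p,b,[v[0],v[1],v[2]])
        k=w==0;A=np.c_[m[k],np.ones(k.sum())];c,r,*_=np.linalg.lstsq(A,s[k],rcond=None)
        e+=((A@c-s[k])**2).mean()/s.var()
    return e
E
python3 - <<'E'
from fit import *
bx={'top':(155,125,215,205),'side':(150,182,206,238)}
ob=[]
for n in bx: p=robot.read_camera(n);ob.append((p,bx[n],sat(p,bx[n])))
x0=np.array([.484,.280,np.arctan2(.05,-.141)])
for o in([ob[0]],[ob[1]],ob):
    sx=np.vstack([x0,x0+[.006,0,0],x0+[0,.006,0],x0+[0,0,.06]])
    r=minimize(cost,x0,args=(o,),method='Nelder-Mead',options=dict(initial_simplex=sx,xatol=1e-4,fatol=1e-6))
    print(r.x.round(4),r.fun, np.round(dockpts(*r.x,[(-.149,0,.012)]),4))
# jar lid
p=ob[0][0];im=p['pixels'][140:162,314:336].astype(int)
print(im.sum(2)//3)
E
```

```text
[0.4822 0.2797 2.8008] 0.051065567792975594 [[0.6226 0.2299 0.012 ]]
[0.484  0.2801 2.7979] 0.11167288865996594 [[0.6243 0.2299 0.012 ]]
[0.4826 0.2795 2.8034] 0.16510494313815066 [[0.6232 0.2301 0.012 ]]
[[128 128 128 131 131 133 132 130 125 117 121 128 126 128 130 130 130 133
  130 131 131 132]
 [131 130 131 132 130 132 134 130 122 109 117 126 121 120 128 131 130 130
  129 129 131 131]
 [130 129 130 130 130 132 131 125 115 116 125 127 124 118 124 129 130 129
  130 130 131 132]
 [132 130 130 128 124 116 114 114 118 125 125 126 127 125 124 128 131 130
  131 131 130 131]
 [131 131 129 122 108  95 101 115 126 127 127 127 126 127 127 127 129 131
  130 132 132 131]
 [131 128 122 105  91  96 115 127 130 129 128 127 126 127 128 128 129 129
  131 131 132 132]
 [131 123 105  90  95 116 130 131 130 129 129 129 129 126 128 128 128 126
  127 125 132 132]
 [125 106  90  90 113 128 134 133 132 130 129 128 129 128 127 128 129 128
  126 124 131 131]
 [119  92  79  94 124 131 132 133 133 133 131 129 128 129 129 128 128 128
  121 117 129 131]
 [106  84  68  79 110 128 132 134 133 134 132 132 131 131 
[... 451 characters left out ...]
7 133 128 109  90  98 115 126
  131 132 133 132]
 [ 96  90  73  62  48  40  37  37  41  60  86 112 109  86  93 112 119 126
  131 132 133 132]
 [111 104  95  84  65  50  39  36  34  40  53  75  88  90 107 117 125 131
  132 132 132 132]
 [121 106 102 104  87  67  54  43  37  35  42  64  88 106 116 124 129 130
  131 132 133 132]
 [127 113  95 107 105  88  68  56  45  39  53  81 104 111 118 129 131 131
  130 131 132 132]
 [129 123 109 101 106 106  88  69  60  59  77 101 116 121 123 131 130 130
  131 131 131 133]
 [129 129 125 112 106 107  94  81  81  82  94 112 125 130 131 131 132 132
  131 131 132 132]
 [131 132 129 126 118 111 104 102 105 106 112 120 130 130 130 131 129 132
  132 133 132 132]]
```

Run:
```python
from fit import *
def rj(p,b,q):
    u0,v0,u1,v1=b;lab=np.zeros(((v1-v0)*S,(u1-u0)*S),np.uint8)
    def hull(L,val):
        P=np.array([proj(p,P) for P in dockpts(*q,L)])
        h=cv2.convexHull(((P-[u0,v0]+.5)*S).astype(np.float32))
        cv2.fillConvexPoly(lab,np.round(h*16).astype(np.int32),val,shift=4)
    t=np.linspace(0,6.28,40)
    hull([(.031*np.cos(k),.031*np.sin(k),z) for k in t for z in(0,.006)],1)
    hull([(.02*np.cos(k),.02*np.sin(k),z) for k in t for z in(.006,.018)],2)
    hull(box(-.022,.022,-.022,.022,.018,.072),3)
    hull(box(-.0205,.0205,-.0205,.0205,.072,.08),4); hull([(x,y,.08) for x in(-.0205,.0205) for y in(-.0205,.0205)],5)
    return [cv2.resize(cv2.GaussianBlur((lab==k).astype(np.float32),(0,0),.7*S),(u1-u0,v1-v0),interpolation=cv2.INTER_AREA).ravel() for k in range(6)]
def c(v,ob):
    e=0
    for p,b in ob:
        A=np.array(rj(p,b,v)).T;im=p['pixels'][b[1]:b[3],b[0]:b[2]].reshape(-1,3).astype(float)
        s,*_=np.linalg.lstsq(A,im,rcond=None);e+=((A@s-im)**2).mean()/im.var()
    return e
ob=[(robot.read_camera('top'),(310,137,338,164)),(robot.read_camera('side'),(258,134,288,168))]
p=ob[0][0]; print('lid',onz(p,(325.1,147.6),.08))
x0=np.array([.595,-.233,.84])
for o in(ob[:1],ob[1:],ob):
    best=min((minimize(c,x0+[0,0,d],args=(o,),method='Nelder-Mead',options=dict(initial_simplex=x0+[0,0,d]+np.array([[0,0,0],[.006,0,0],[0,.006,0],[0,0,.15]]),xatol=1e-4,fatol=1e-6)) for d in(-.2,.1)),key=lambda r:r.fun)
    print(best.x.round(4),best.fun)
s=robot.observe();print(s['tool_pos'],s['tool_rot'],s['time'],s['qpos'])
```

```text
lid [ 0.59225169 -0.23853293  0.08      ]
[ 0.5912 -0.2362  0.8339] 0.029213506861661895
[ 0.5905 -0.2363  0.7805] 0.569093169755586
[ 0.5907 -0.2359  0.8081] 0.6016478864803527
[ 0.11703727 -0.51179987  0.24374963] [3.14150284e+00 1.21007064e-05 2.24750032e-01] 1.4 [-1.49202394e+00  3.41982494e-01  1.52409990e+00  1.14230485e-06
  1.27541964e+00 -1.45977977e-01]
```

Emit:
{"api": "carry_out", "payload": {
  "commands": [
    [[0.0436,-0.0136,0],0,1],
    [[0.0436,-0.0136,0],0,1],
    [[0.0436,-0.0136,0],0,1],
    [[0.0436,-0.0136,0],0,1],
    [[0.0436,-0.0136,0],0,1],
    [[0.0436,-0.0136,0],0,1],
    [[0.0436,-0.0136,0],0,1],
    [[0.0436,-0.0136,0],0,1],
    [[0.0436,-0.0136,0],0,1],
    [[0.0436,-0.0136,0],0,1],
    [[0.0436,-0.0136,0],0,1],
    [[0.0436,-0.0136,0],0,1],
    [[0,0,0.025],-0.152,1],
    [[0,0,0.025],-0.152,1],
    [[0,0,0.025],-0.152,1],
    [[0,0,0.025],-0.153,1],
    [[0,0,0],0,1],
    [[0,0,0],0,1]
  ],
  "newtons": 25
}}

```text
time: 3.65
tool_pos: [0.5912, -0.2364, 0.1448]
tool_rot: [3.14, -0.0, 0.831]
contact_force: [0.2, 0.4, 0.9]
opening: 0.0914
grip_force: 0.0
```

Emit:
{"api": "carry_out", "payload": {
  "commands": [
    [[0,0,0.02],0,1],
    [[0,0,0.02],0,1],
    [[0,0,0.02],0,1],
    [[0,0,0.02],0,1],
    [[0,0,0.0188],0,1],
    [[0,0,0],0,1],
    [[0,0,0],0,0],
    [[0,0,0],0,0],
    [[0,0,0],0,0],
    [[0,0,0],0,0],
    [[0,0,0],0,0],
    [[0,0,0],0,0],
    [[0,0,0],0,0]
  ],
  "newtons": 25
}}

```text
time: 5.28
tool_pos: [0.591, -0.2363, 0.0451]
tool_rot: [3.141, -0.0, 0.834]
contact_force: [0.0, -0.9, 0.4]
opening: 0.0438
grip_force: 25.0
```

Emit:
{"api": "carry_out", "payload": {
  "commands": [
    [[0,0,-0.01],0,0],
    [[0,0,-0.03],0,0],
    [[0,0,-0.04],0,0],
    [[0,0,-0.04],0,0],
    [[0.016,-0.0126,0],0,0],
    [[0.0305,-0.0241,0],0,0],
    [[0.0305,-0.0241,0],0,0],
    [[0.0305,-0.0241,0],0,0],
    [[0.0305,-0.0241,0],0,0],
    [[0.0305,-0.0241,0],0,0],
    [[0.0305,-0.0241,0],0,0],
    [[0.0305,-0.0241,0],0,0],
    [[0.0305,-0.0241,0],0,0],
    [[0.0305,-0.0241,0],0,0],
    [[0.0305,-0.0241,0],-0.1,0],
    [[0.0305,-0.0241,0],-0.1,0],
    [[0.016,-0.0126,0],-0.1,0],
    [[0,0,0],-0.097,0],
    [[0,0,0],0,0],
    [[0,0,0],0,0]
  ]
}}

```text
time: 7.78
tool_pos: [0.614, 0.2311, 0.1638]
tool_rot: [-3.14, 0.001, 1.229]
contact_force: [-0.0, -0.2, -2.8]
opening: 0.0441
grip_force: 25.0
```

Run:
```python
from h import *
s=robot.observe();t=np.array(s['tool_pos']);print(t,s['tool_rot'],s['contact_force'],s['opening'],s['time'])
a=2.802;R=np.array([[np.cos(a),np.sin(a)],[-np.sin(a),np.cos(a)]])
print('dock xy',R@(t[:2]-[.483,.2797]))
ims=[]
for n in('top','side'):
    p=robot.read_camera(n);u,v=map(int,proj(p,t-[0,0,.04]));b=[u-45,v-45,u+45,v+45]
    im=cv2.resize(p['pixels'][b[1]:b[3],b[0]:b[2]],(400,400),interpolation=cv2.INTER_CUBIC);ims.append(im)
    print(n,b)
cv2.imwrite('pics/held.png',np.hstack(ims)[:,:,::-1])
```

```text
[0.61401945 0.23113856 0.1638365 ] [-3.13989074e+00  1.12653737e-03  1.22889738e+00] [-0.00895192 -0.15777341 -2.83648136] 0.044064121227140984 7.775
dock xy [-0.13971295  0.00214514]
top [140, 94, 230, 184]
side [121, 125, 211, 215]
```

View pics/held.png

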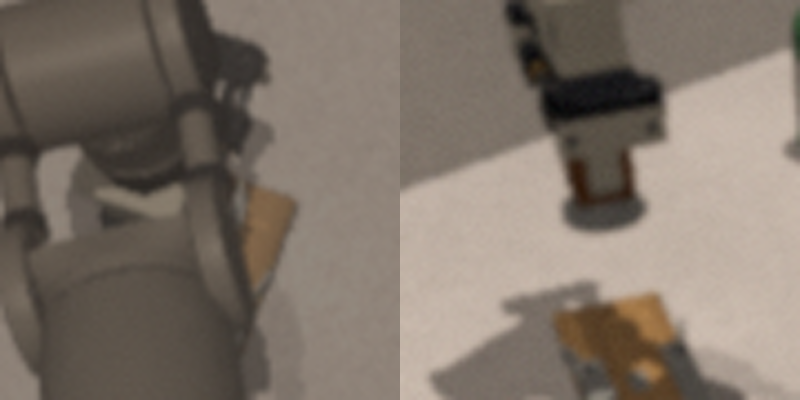

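Emit:
{"api": "carry_out", "payload": {
  "commands": [
    [[0.0021,0.0093,0.0],0,0],
    [[0,0,0.02],-0.002,0],
    [[0,0,0.025],0,0],
    [[0,0,0.025],0,0],
    [[0,0,0.02],0,0],
    [[0,0,0.01],0,0],
    [[0,0,0],0,0],
    [[0,0,0],0,0],
    [[0,0,0],0,0]
  ]
}}

```text
time: 9.0
tool_pos: [0.6248, 0.2301, 0.066]
tool_rot: [3.14, -0.001, 1.233]
contact_force: [-0.7, -0.2, -1.8]
opening: 0.0439
grip_force: 25.0
```

```bash
cat > st.py <<'E'
from h import *
def st():
    s=robot.observe();t=np.array(s['tool_pos']);a=2.802;R=np.array([[np.cos(a),np.sin(a)],[-np.sin(a),np.cos(a)]])
    print('t',s['time'],'dock xyz mm',(1000*(R@(t[:2]-[.483,.2797]))).round(1),round(t[2]*1000,1),'F dock',(R@np.array(s['contact_force'])[:2]).round(1),np.round(s['contact_force'][2],1),'rot',np.round(s['tool_rot'],3),'open',s['opening'])
    return t
E
python3 - <<'E'
from st import *
t=st();p=robot.read_camera('side');a=2.802
f=t-[0,0,.045]
u,v=map(int,proj(p,f));print(proj(p,f))
im=cv2.resize(p['pixels'][v-35:v+35,u-35:u+35],(600,600),interpolation=cv2.INTER_CUBIC)
for rz,c in((0,(0,255,0)),(.006,(0,255,0))):
    P=np.array([proj(p,f+[.031*np.cos(k),.031*np.sin(k),rz]) for k in np.linspace(0,6.28,40)])
    cv2.polylines(im,[((P-[u-35,v-35]+.5)*600/70).astype(int)],True,c,1)
cv2.imwrite('pics/near.png',im[:,:,::-1])
E
```

```text
t 9.0 dock xyz mm [-150.2   -0.5] 66.0 F dock [0.6 0.4] -1.8 rot [ 3.140e+00 -1.000e-03  1.233e+00] open 0.0438744030993613
[np.float64(168.4540657626652), np.float64(195.1597819682417)]
```

View pics/near.png

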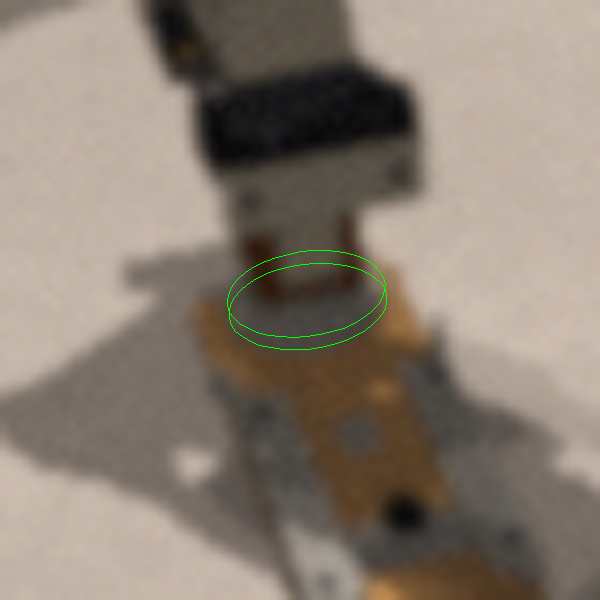

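The held jar is upright, and its foot coincides with the predicted ellipse (left edge 228, right edge 387 in the crop), centred over the bare landing. Next is a slow touch-down.

Emit:
{"api": "carry_out", "payload": {
  "commands": [
    [[0,0,0.001],0,0],
    [[0,0,0.001],0,0],
    [[0,0,0.001],0,0],
    [[0,0,0.001],0,0],
    [[0,0,0.001],0,0],
    [[0,0,0.001],0,0],
    [[0,0,0.001],0,0],
    [[0,0,0.0005],0,0],
    [[0,0,0.0005],0,0]
  ]
}}

```text
time: 10.18
tool_pos: [0.6243, 0.23, 0.0571]
tool_rot: [3.141, 0.0, 1.233]
contact_force: [-0.3, 1.2, -0.0]
opening: 0.0439
grip_force: 25.0
```

```bash
python3 -c "from st import *;st()"
```

```text
t 10.175 dock xyz mm [-149.8   -0.2] 57.1 F dock [ 0.7 -1. ] -0.0 rot [3.141 0.    1.233] open 0.04385638742680537
```

Emit:
{"api": "carry_out", "payload": {
  "commands": [
    [[0,0,0.0005],0,0],
    [[0,0,0],0,0]
  ]
}}

```text
time: 10.42
tool_pos: [0.6243, 0.2299, 0.0571]
tool_rot: [3.141, -0.0, 1.233]
contact_force: [-3.8, -1.2, 4.7]
opening: 0.0441
grip_force: 25.0
```

```bash
python3 -c "from st import *;st()"
```

```text
t 10.425 dock xyz mm [-1.498e+02 -1.000e-01] 57.1 F dock [3.2 2.4] 4.7 rot [ 3.141 -0.     1.233] open 0.04406277489852885
```

Emit:
{"api": "carry_out", "payload": {
  "commands": [
    [[0,0,-0.0004],0,0],
    [[0,-0.002,0],0,0],
    [[0,-0.002,0],0,0],
    [[0,-0.002,0],0,0],
    [[0,-0.002,0],0,0],
    [[0,-0.002,0],0,0],
    [[0,-0.002,0],0,0],
    [[0,-0.002,0],0,0],
    [[0,-0.002,0],0,0],
    [[0,-0.002,0],0,0],
    [[0,-0.002,0],0,0]
  ]
}}

```text
time: 11.8
tool_pos: [0.6056, 0.2366, 0.0571]
tool_rot: [3.141, -0.0, 1.233]
contact_force: [4.5, -1.6, 5.1]
opening: 0.0437
grip_force: 25.0
```

```bash
python3 -c "from st import *;st()"
```

```text
t 11.8 dock xyz mm [-129.9   -0.2] 57.1 F dock [-4.8 -0. ] 5.1 rot [ 3.141 -0.     1.233] open 0.04369601522407756
```

Emit:
{"api": "carry_out", "payload": {
  "commands": [
    [[0,-0.002,-0.0003],0,0],
    [[0,-0.002,0],0,0],
    [[0,-0.002,0],0,0],
    [[0,-0.002,0],0,0],
    [[0,-0.002,0],0,0],
    [[0,-0.002,0],0,0],
    [[0,-0.002,0],0,0]
  ]
}}

```text
time: 12.68
tool_pos: [0.592, 0.2413, 0.0571]
tool_rot: [-3.142, 0.0, 1.233]
contact_force: [5.5, -2.4, 7.5]
opening: 0.0442
grip_force: 25.0
```

```bash
python3 -c "from st import *;st()"
```

```text
t 12.675 dock xyz mm [-1.156e+02 -1.000e-01] 57.1 F dock [-6.   0.5] 7.5 rot [-3.142  0.     1.233] open 0.04422265976500521
```

Emit:
{"api": "carry_out", "payload": {
  "commands": [
    [[0,-0.0015,-0.0004],0,0],
    [[0,-0.0015,0],0,0],
    [[0,-0.0015,0],0,0],
    [[0,-0.0015,0],0,0],
    [[0,-0.0015,0],0,0],
    [[0,-0.0015,0],0,0]
  ]
}}

```text
time: 13.42
tool_pos: [0.5835, 0.2442, 0.0573]
tool_rot: [-3.141, 0.0, 1.233]
contact_force: [2.6, -0.9, -0.6]
opening: 0.044
grip_force: 25.0
```

```bash
python3 -c "from st import *;st()"
```

```text
t 13.425 dock xyz mm [-106.5    0. ] 57.3 F dock [-2.7  0. ] -0.6 rot [-3.141  0.     1.233] open 0.04398000160903181
```

Emit:
{"api": "carry_out", "payload": {
  "commands": [
    [[0,-0.0015,0.0001],0,0],
    [[0,-0.0015,0],0,0],
    [[0,-0.0015,0],0,0],
    [[0,-0.0015,0],0,0],
    [[0,-0.0015,0],0,0],
    [[0,-0.0015,0],0,0],
    [[0,-0.0015,0],0,0]
  ]
}}

```text
time: 14.3
tool_pos: [0.5738, 0.2477, 0.0574]
tool_rot: [3.141, -0.0, 1.233]
contact_force: [2.9, -1.7, 1.3]
opening: 0.0435
grip_force: 25.0
```

```bash
python3 -c "from st import *;st()"
```

```text
t 14.3 dock xyz mm [-96.2  -0.1] 57.4 F dock [-3.3  0.6] 1.3 rot [ 3.141 -0.     1.233] open 0.04351445880262883
```

Emit:
{"api": "carry_out", "payload": {
  "commands": [
    [[0,-0.0015,0.0001],0,0],
    [[0,-0.0015,0],0,0],
    [[0,-0.0015,0],0,0],
    [[0,-0.0015,0],0,0],
    [[0,-0.0015,0],0,0],
    [[0,-0.0015,0],0,0],
    [[0,-0.0015,0],0,0],
    [[0,-0.0015,0],0,0]
  ]
}}

```text
time: 15.3
tool_pos: [0.5623, 0.2517, 0.0573]
tool_rot: [-3.141, 0.0, 1.233]
contact_force: [2.5, -0.3, 0.9]
opening: 0.0436
grip_force: 25.0
```

```bash
python3 -c "from st import *;st()"
```

```text
t 15.3 dock xyz mm [-84.1  -0. ] 57.3 F dock [-2.5 -0.6] 0.9 rot [-3.141  0.     1.233] open 0.04360203121641088
```

Emit:
{"api": "carry_out", "payload": {
  "commands": [
    [[0,-0.0015,0],0,0],
    [[0,-0.0015,0],0,0],
    [[0,-0.0015,0],0,0],
    [[0,-0.0015,0],0,0],
    [[0,-0.0015,0],0,0],
    [[0,-0.0015,0],0,0],
    [[0,-0.0015,0],0,0],
    [[0,-0.0015,0],0,0]
  ]
}}

```text
time: 16.3
tool_pos: [0.5511, 0.2557, 0.0573]
tool_rot: [3.141, 0.0, 1.233]
contact_force: [2.8, -0.8, 1.8]
opening: 0.0439
grip_force: 25.0
```

```bash
python3 -c "from st import *;st()"
```

```text
t 16.3 dock xyz mm [-72.2  -0. ] 57.3 F dock [-2.9 -0.2] 1.8 rot [3.141 0.    1.233] open 0.04386973647786089
```

Emit:
{"api": "carry_out", "payload": {
  "commands": [
    [[0,-0.0015,0],0,0],
    [[0,-0.0015,0],0,0],
    [[0,-0.0015,0],0,0],
    [[0,-0.0015,0],0,0],
    [[0,-0.0015,0],0,0],
    [[0,-0.0015,0],0,0],
    [[0,-0.0015,0],0,0],
    [[0,-0.0015,0],0,0]
  ]
}}

```text
time: 17.3
tool_pos: [0.5397, 0.2597, 0.0573]
tool_rot: [3.142, 0.0, 1.233]
contact_force: [2.3, -0.2, 0.8]
opening: 0.0439
grip_force: 25.0
```

```bash
python3 -c "from st import *;st()"
```

```text
t 17.3 dock xyz mm [-60.2   0. ] 57.3 F dock [-2.2 -0.6] 0.8 rot [3.142 0.    1.233] open 0.0438870718675209
```

Emit:
{"api": "carry_out", "payload": {
  "commands": [
    [[0,-0.0015,0],0,0],
    [[0,-0.0015,0],0,0],
    [[0,-0.001,0],0,0],
    [[0,-0.001,0],0,0],
    [[0,-0.001,0],0,0],
    [[0,-0.001,0],0,0]
  ]
}}

```text
time: 18.05
tool_pos: [0.5332, 0.262, 0.0573]
tool_rot: [3.142, 0.0, 1.233]
contact_force: [2.6, -0.8, 0.4]
opening: 0.044
grip_force: 25.0
```

Run:
```python
from st import *
t=st();p=robot.read_camera('side');u,v=map(int,proj(p,dockpts(.483,.2797,2.802,[(-.03,0,.012)])[0]))
im=cv2.resize(p['pixels'][v-38:v+22,u-30:u+30],(600,600),interpolation=cv2.INTER_CUBIC)
for x in(-50,-25,0,31):
    for y in(-.01,.01):
        q=(np.array(proj(p,dockpts(.483,.2797,2.802,[(x/1000,y,.012)])[0]))-[u-30,v-38]+.5)*10
        cv2.circle(im,tuple(q.astype(int)),3,(0,255,0),-1)
cv2.imwrite('pics/slot.png',im[:,:,::-1])
```

```text
t 18.05 dock xyz mm [-53.2   0. ] 57.3 F dock [-2.7 -0.1] 0.4 rot [3.142 0.    1.233] open 0.04395975611048764
```

View pics/slot.png

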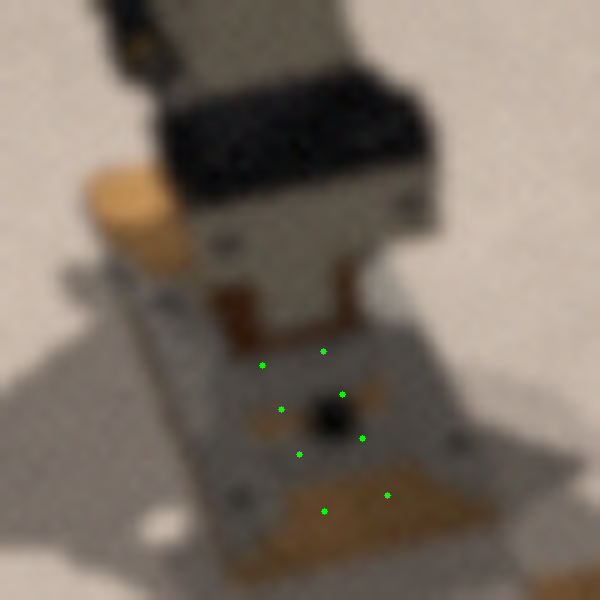

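Emit:
{"api": "carry_out", "payload": {
  "commands": [
    [[0,-0.001,0],0,0],
    [[0,-0.001,0],0,0],
    [[0,-0.001,0],0,0],
    [[0,-0.001,0],0,0],
    [[0,-0.001,0],0,0]
  ]
}}

```text
time: 18.73
tool_pos: [0.5284, 0.2636, 0.0573]
tool_rot: [3.142, 0.0, 1.233]
contact_force: [2.0, -1.7, 1.5]
opening: 0.0439
grip_force: 25.0
```

Emit:
{"api": "carry_out", "payload": {
  "commands": [
    [[0,-0.001,0],0,0],
    [[0,-0.001,0],0,0],
    [[0,-0.001,0],0,0]
  ]
}}

```text
time: 19.1
tool_pos: [0.5256, 0.2646, 0.0573]
tool_rot: [3.142, 0.0, 1.233]
contact_force: [2.3, -0.6, 1.4]
opening: 0.0436
grip_force: 25.0
```

```bash
python3 -c "from st import *;st()"
```

```text
t 19.1 dock xyz mm [-45.2   0. ] 57.3 F dock [-2.3 -0.2] 1.4 rot [3.142 0.    1.233] open 0.04360129006455872
```

Emit:
{"api": "carry_out", "payload": {
  "commands": [
    [[0,-0.0006,0],0,0],
    [[0,-0.0006,0],0,0]
  ]
}}

```text
time: 19.35
tool_pos: [0.5245, 0.265, 0.0573]
tool_rot: [3.142, 0.0, 1.233]
contact_force: [2.7, -0.3, 0.6]
opening: 0.0442
grip_force: 25.0
```

Emit:
{"api": "carry_out", "payload": {
  "commands": [
    [[0,-0.0006,0],0,0]
  ]
}}

```text
time: 19.48
tool_pos: [0.5239, 0.2652, 0.0573]
tool_rot: [3.142, 0.0, 1.233]
contact_force: [2.5, -0.2, 0.8]
opening: 0.0441
grip_force: 25.0
```

Emit:
{"api": "carry_out", "payload": {
  "commands": [
    [[0,-0.0006,0],0,0],
    [[0,-0.0006,0],0,0]
  ]
}}

```text
time: 19.73
tool_pos: [0.5228, 0.2656, 0.0573]
tool_rot: [3.142, 0.0, 1.233]
contact_force: [2.1, -0.7, 1.1]
opening: 0.0443
grip_force: 25.0
```

Emit:
{"api": "carry_out", "payload": {
  "commands": [
    [[0,-0.0006,0],0,0],
    [[0,-0.0006,0],0,0]
  ]
}}

```text
time: 19.98
tool_pos: [0.5217, 0.266, 0.0573]
tool_rot: [3.142, 0.0, 1.233]
contact_force: [2.9, -0.5, 1.4]
opening: 0.0439
grip_force: 25.0
```

Emit:
{"api": "carry_out", "payload": {
  "commands": [
    [[0,-0.0007,0],0,0],
    [[0,-0.0007,0],0,0]
  ]
}}

```text
time: 20.23
tool_pos: [0.5203, 0.2665, 0.0573]
tool_rot: [3.142, 0.0, 1.233]
contact_force: [2.8, -0.6, 1.2]
opening: 0.0438
grip_force: 25.0
```

Emit:
{"api": "carry_out", "payload": {
  "commands": [
    [[0,-0.0007,0],0,0],
    [[0,-0.0007,0],0,0]
  ]
}}

```text
time: 20.48
tool_pos: [0.519, 0.267, 0.0573]
tool_rot: [3.142, 0.0, 1.233]
contact_force: [3.3, -1.1, 1.1]
opening: 0.0439
grip_force: 25.0
```

Emit:
{"api": "carry_out", "payload": {
  "commands": [
    [[0,-0.0006,0],0,0],
    [[0,-0.0006,0],0,0]
  ]
}}

```text
time: 20.72
tool_pos: [0.5179, 0.2673, 0.0573]
tool_rot: [3.142, 0.0, 1.233]
contact_force: [3.1, -1.0, 0.9]
opening: 0.0438
grip_force: 25.0
```

Emit:
{"api": "carry_out", "payload": {
  "commands": [
    [[0,-0.0006,0],0,0],
    [[0,-0.0006,0],0,0]
  ]
}}

```text
time: 20.98
tool_pos: [0.5168, 0.2678, 0.0573]
tool_rot: [3.142, 0.0, 1.233]
contact_force: [3.0, -0.3, 1.3]
opening: 0.0438
grip_force: 25.0
```

Emit:
{"api": "carry_out", "payload": {
  "commands": [
    [[0,-0.0006,0],0,0],
    [[0,-0.0006,0],0,0]
  ]
}}

```text
time: 21.22
tool_pos: [0.5156, 0.2681, 0.0573]
tool_rot: [3.142, 0.0, 1.233]
contact_force: [2.7, -1.4, 1.3]
opening: 0.0435
grip_force: 25.0
```

Emit:
{"api": "carry_out", "payload": {
  "commands": [
    [[0,-0.0006,0],0,0],
    [[0,-0.0006,0],0,0]
  ]
}}

```text
time: 21.48
tool_pos: [0.5145, 0.2685, 0.0573]
tool_rot: [3.142, 0.0, 1.233]
contact_force: [3.1, -1.1, 1.2]
opening: 0.0442
grip_force: 25.0
```

Emit:
{"api": "carry_out", "payload": {
  "commands": [
    [[0,-0.0006,0],0,0],
    [[0,-0.0006,0],0,0]
  ]
}}

```text
time: 21.72
tool_pos: [0.5134, 0.2689, 0.0573]
tool_rot: [3.142, 0.0, 1.233]
contact_force: [3.1, -0.8, 0.9]
opening: 0.0438
grip_force: 25.0
```

Emit:
{"api": "carry_out", "payload": {
  "commands": [
    [[0,-0.0006,0],0,0],
    [[0,-0.0006,0],0,0]
  ]
}}

```text
time: 21.98
tool_pos: [0.5122, 0.2693, 0.0573]
tool_rot: [3.142, 0.0, 1.233]
contact_force: [2.5, -1.3, 1.1]
opening: 0.0441
grip_force: 25.0
```

Emit:
{"api": "carry_out", "payload": {
  "commands": [
    [[0,-0.0007,0],0,0],
    [[0,-0.0007,0],0,0]
  ]
}}

```text
time: 22.22
tool_pos: [0.5109, 0.2698, 0.0573]
tool_rot: [3.142, 0.0, 1.233]
contact_force: [2.4, -0.9, 1.2]
opening: 0.0436
grip_force: 25.0
```

Emit:
{"api": "carry_out", "payload": {
  "commands": [
    [[0,-0.0007,0],0,0],
    [[0,-0.0007,0],0,0]
  ]
}}

```text
time: 22.48
tool_pos: [0.5095, 0.2703, 0.0573]
tool_rot: [-3.141, 0.0, 1.233]
contact_force: [2.0, -0.2, 0.8]
opening: 0.0438
grip_force: 25.0
```

Emit:
{"api": "carry_out", "payload": {
  "commands": [
    [[0,-0.0007,0],0,0],
    [[0,-0.0007,0],0,0]
  ]
}}

```text
time: 22.72
tool_pos: [0.5079, 0.2707, 0.057]
tool_rot: [-3.141, 0.001, 1.233]
contact_force: [2.0, -1.0, 0.4]
opening: 0.0437
grip_force: 25.0
```

Emit:
{"api": "carry_out", "payload": {
  "commands": [
    [[0,-0.0006,0],0,0]
  ]
}}

```text
time: 22.85
tool_pos: [0.5074, 0.2709, 0.057]
tool_rot: [-3.141, 0.0, 1.233]
contact_force: [2.2, 0.8, -0.7]
opening: 0.044
grip_force: 25.0
```

Emit:
{"api": "carry_out", "payload": {
  "commands": [
    [[0,-0.0006,0],0,0]
  ]
}}

```text
time: 22.98
tool_pos: [0.5071, 0.271, 0.057]
tool_rot: [-3.141, 0.0, 1.233]
contact_force: [2.7, -1.5, -2.1]
opening: 0.0443
grip_force: 25.0
```

Emit:
{"api": "carry_out", "payload": {
  "commands": [
    [[0,-0.0004,0],0,0],
    [[0,0,0],0,0]
  ]
}}

```text
time: 23.22
tool_pos: [0.507, 0.2711, 0.0571]
tool_rot: [3.141, 0.0, 1.233]
contact_force: [3.3, -2.4, -4.2]
opening: 0.0443
grip_force: 25.0
```

Emit:
{"api": "carry_out", "payload": {
  "commands": [
    [[0,-0.0004,0.0002],0,0],
    [[0,0,0],0,0]
  ]
}}

```text
time: 23.48
tool_pos: [0.507, 0.2711, 0.0571]
tool_rot: [3.14, 0.0, 1.233]
contact_force: [4.6, -2.7, -3.8]
opening: 0.0445
grip_force: 25.0
```

```bash
python3 -c "from st import *;st()"
```

```text
t 23.475 dock xyz mm [-25.5   0.1] 57.1 F dock [-5.2  1. ] -3.8 rot [3.14  0.    1.233] open 0.04450713592298165
```

Emit:
{"api": "carry_out", "payload": {
  "commands": [
    [[0,0.0005,0],0,0],
    [[0,0.0005,0],0,0],
    [[0,0.0005,0],0,0],
    [[0,0.0005,0],0,0],
    [[0,0.0005,0],0,0],
    [[0,0.0005,0],0,0],
    [[0,0,0],0,0]
  ]
}}

```text
time: 24.35
tool_pos: [0.5089, 0.2705, 0.057]
tool_rot: [-3.141, 0.0, 1.233]
contact_force: [-2.9, 1.1, 1.9]
opening: 0.0441
grip_force: 25.0
```

```bash
python3 -c "from st import *;st()"
```

```text
t 24.35 dock xyz mm [-27.5   0. ] 57.0 F dock [ 3.1 -0.1] 1.9 rot [-3.141  0.     1.233] open 0.04405097312976115
```

Emit:
{"api": "carry_out", "payload": {
  "commands": [
    [[0,0.0006,0],0,0],
    [[0,0,0],0,0]
  ]
}}

```text
time: 24.6
tool_pos: [0.5091, 0.2704, 0.0571]
tool_rot: [-3.14, 0.0, 1.233]
contact_force: [-5.3, 3.3, 3.5]
opening: 0.0439
grip_force: 25.0
```

```bash
python3 -c "from st import *;st()"
```

```text
t 24.6 dock xyz mm [-27.7   0. ] 57.1 F dock [ 6.1 -1.3] 3.5 rot [-3.14   0.     1.233] open 0.04387742038239517
```

The jar stalls 2 mm back from the stop, so the catch is up and holding it. I'll push it home again.

Emit:
{"api": "carry_out", "payload": {
  "commands": [
    [[0,-0.0006,0],0,0],
    [[0,-0.0006,0],0,0],
    [[0,-0.0006,0],0,0],
    [[0,-0.0006,0],0,0],
    [[0,-0.0004,0],0,0],
    [[0,-0.0004,0],0,0],
    [[0,-0.0003,0],0,0],
    [[0,0,0],0,0]
  ]
}}

```text
time: 25.6
tool_pos: [0.507, 0.2712, 0.0571]
tool_rot: [3.14, -0.0, 1.233]
contact_force: [4.1, -2.2, -3.8]
opening: 0.0441
grip_force: 25.0
```

```bash
python3 -c "from st import *;st()"
```

```text
t 25.6 dock xyz mm [-25.5  -0. ] 57.1 F dock [-4.6  0.7] -3.8 rot [ 3.14  -0.     1.233] open 0.04406228289720602
```

Emit:
{"api": "carry_out", "payload": {
  "commands": [
    [[0,0,0],0,0.7],
    [[0,0,0],0,0.7],
    [[0,0,0],0,0.7],
    [[0,0,0],0,0.7],
    [[0,0,0],0,0.7],
    [[0,0,-0.005],0,0.7],
    [[0,0,-0.015],0,0.7],
    [[0,0,-0.03],0,0.7],
    [[0,0,-0.04],0,0.7],
    [[0,0,-0.04],0,0.7],
    [[-0.03,0,-0.03],0,0.7],
    [[-0.05,0,0],0,0.7],
    [[-0.06,0,0],0,0.7],
    [[-0.06,0,0],0,0.7],
    [[-0.06,0,0],0,0.7],
    [[-0.06,0,0],0,0.7],
    [[0,0,0],0,0.7]
  ]
}}

```text
time: 27.72
tool_pos: [0.3995, -0.0338, 0.2183]
tool_rot: [3.14, 0.001, 1.226]
contact_force: [0.1, 0.1, -0.9]
opening: 0.0642
grip_force: 0.0
```

Run:
```python
from st import *
st();ims=[]
c=dockpts(.483,.2797,2.802,[(-.0255,0,.03)])[0]
for n in('top','side'):
    p=robot.read_camera(n);u,v=map(int,proj(p,c))
    im=cv2.resize(p['pixels'][v-35:v+35,u-35:u+35],(400,400),interpolation=cv2.INTER_CUBIC)
    P=np.array([proj(p,dockpts(.483,.2797,2.802,[(-.0255+.0205*np.sign(a),.0205*np.sign(b),.092)])[0]) for a,b in((1,1),(1,-1),(-1,-1),(-1,1))])
    cv2.polylines(im,[((P-[u-35,v-35]+.5)*400/70).astype(int)],True,(0,255,0),1);ims.append(im)
cv2.imwrite('pics/end.png',np.hstack(ims)[:,:,::-1])
```

```text
t 27.725 dock xyz mm [-25.7 323.4] 218.3 F dock [-0.1 -0.1] -0.9 rot [3.140e+00 1.000e-03 1.226e+00] open 0.06421308635549816
```

View pics/end.png

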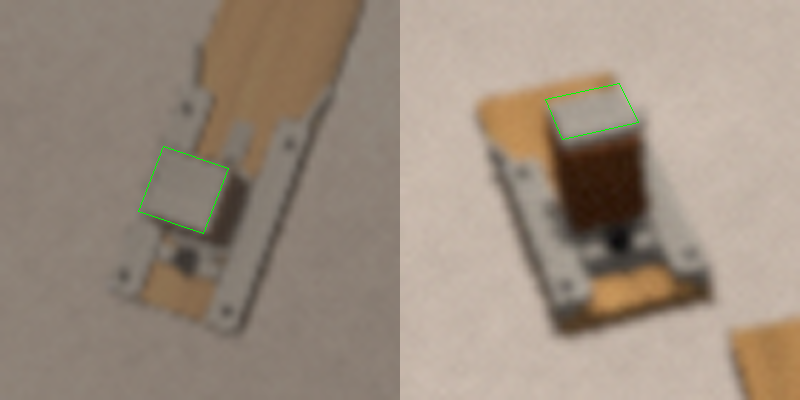

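The jar stands upright in the slot against the stop. Its lid is where the home pose predicts (top crop about (184,190), side crop about (593,112)), and the catch shows behind the foot at (238,135). The gripper is clear.

```bash
python3 -c "from cell import robot;print(robot.hand_in())"
```

```text
the job is handed in; nothing more can be done
None
```

The amber jar stands upright and fully home against the back stop, centred at about bracket x -25.5 mm. The catch is up behind the foot: a gentle pull back stalled after 2 mm. I let go, backed the gripper clear and handed the job in at about 28 s; no force reading along the slot went above about 6 N.

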